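# Lay the ultrasonic reference blocks face up for thickness readings

### The job

Two reference blocks, the aluminium step block and the steel block with the riveted scale, are standing on edge on the rubber mat. Get them ready for thickness readings: push each one over where it stands, so that it ends up lying flat on its plain back with its steps, or its scale, facing up. Only push gently with the fingers, do not grip or lift anything, and leave the probes and everything else where they are.

Things in the scene. Friction and masses are not known exactly. Their poses are not given: they have to be found in the camera images.
- mat: Fixed dark grey-green rubber mat lying on the bench, 360 (x) x 640 (y) mm, 3 mm thick. Origin: centre of its underside, on the bench.
- step_block: Aluminium step block, 0.3 kg, standing on a long edge: 125 mm long (y), 55 high (z, up), at most 30 thick (x). From above a staircase: five 25 mm steps along y, 6, 12, 18, 24, 30 mm thick, thinnest at the -y end. x points level out of the stepped side; plain back at x = -15 mm, step faces at -9, -3, 3, 9, 15. Origin: centre of its underside, on the mat. Lying on its back, x points up.
- scale_block: Steel block, 0.7 kg, standing on a long edge: 45 mm high (z, up), 20 thick (x). From above a trapezium, ends bevelled at 45 degrees: plain back (x = -10 mm) 120 mm long in y, opposite face (x = +10) 80 mm long with a riveted metal scale 60 x 12 mm, 1 mm proud, low on it. Drilled holes show on both. x points level out of the scale face. Origin: centre of its underside. On its back, x points up.
- step_mid (a point): Middle of the step block (x = y = 0, 27.5 mm above its underside). The centre of mass is off it, 17 mm towards the thick end (y = +17, x = -4 mm): a push far from there turns the block. Pushed high on the stepped side at that end, it tips over its back edge (rubber grips it), falls by itself past about 22 degrees, and this point ends about 43 mm away.
- scale_mid (a point): Middle of the scale block (x = y = 0, 22.5 mm above its underside); the centre of mass is 1 mm behind it. Pushed high on the middle of the scale face, the block tips over its back edge (rubber grips it), falls by itself past about 23 degrees, and this point ends about 33 mm away.
- straight_probe: Bystander: small round steel probe standing upright on the mat off the thick end of the step block, 22 mm across, 46 mm high. Origin: centre of its underside.
- angle_probe: Bystander: small angle probe on a clear wedge, standing on the mat off the +y end of the scale block, 32 x 18 mm, 42 mm high. Origin: centre of its underside.
- half_round: Bystander: half-round aluminium block standing on its flat near the middle of the mat, between the two reference blocks, 80 mm wide along its x, 20 mm thick along its y, 40 mm high. Origin: centre of its underside.
- couplant: Bystander: white plastic bottle, 52 mm across, 130 mm high, on the bench off the left (+y) side of the mat. Origin: centre of its underside.
- copper_bar: Bystander: copper bar lying on the bench off the right (-y) side of the mat, 160 x 35 x 25 mm. Origin: centre of its underside.
- brass_plate: Bystander: square brass plate lying on the bench off the left (+y) side of the mat, nearer the robot, 100 x 100 x 18 mm. Origin: centre of its underside.
- dish: Bystander: shallow glass dish on the bench off the right (-y) side of the mat, nearer the robot, 92 mm across, 18 mm high. Origin: centre of its underside.
Mind the look-alikes: they are no part of the job. Leave any orange or pink look-alike of the step_block alone.

How it is judged:
At the end, for the whole second after the job is handed in: Both blocks lie at rest flat on their backs on the mat, steps and scale facing up (within 4 degrees), the middle of each within 100 mm of where it stood; the seven bystanders are within 20 mm of where they were and still upright (angle between each of step_block, scale_block's own x axis and vertical below 0.07 rad and height (world z) of step_block below 0.022 m and distance of each of step_mid, scale_mid from where it was at the start of the episode below 0.1 m and linear speed of each of step_block, scale_block below 0.01 m/s and height (world z) of scale_block below 0.017 m and distance of each of straight_probe, angle_probe, half_round, couplant, copper_bar, brass_plate, dish from where it was at the start of the episode below 0.02 m and angle between each of straight_probe, angle_probe, half_round, couplant, copper_bar, brass_plate, dish's own z axis and vertical below 0.15 rad); the robot touches nothing.
It fails at once if a block is lifted clear of the mat (height (world z) of step_mid above 0.048 m or height (world z) of scale_mid above 0.042 m).
It fails at once if a block is gripped or pressed hard (over 20 N from the fingers) (contact force between any of step_block, scale_block and the fingers above 20 N).
It fails at once if a bystander is shifted by more than 20 mm or tipped (distance of any of straight_probe, angle_probe, half_round, couplant, copper_bar, brass_plate, dish from where it was at the start of the episode above 0.02 m or angle between any of straight_probe, angle_probe, half_round, couplant, copper_bar, brass_plate, dish's own z axis and vertical above 0.3 rad).
It also fails if it takes over 42 s, if anything falls off the work surface, if the arm or the gripper's body presses on something with over 40 N, if the wrist force passes 120 N, or if a joint passes its speed limit or range.

### The arm

A 7-joint arm with a two-finger parallel gripper is mounted at the origin on the work surface. World frame = base frame: x ahead of the robot, y to its left, z up, the work surface at z = 0. Lengths are in m, angles in rad, forces in N, time in s.
With the tool pointing down it reaches from about 0.4 to 0.85 m from the base axis. Payload 4.5 kg.
Tool frame: the origin (TCP) lies midway between the tips of the shut fingers; the grasp point (between the pads) lies 19 mm behind it (r.hold_point_z is the distance from the TCP to the grasp point, in m); z points along the fingers, y is the direction in which the jaws open and shut (so a half turn about z gives the same grasp; the last joint's range is limited). The gripper opens to 88 mm and grips with 3 to 60 N. Pads are 18 mm wide; open, the fingers measure 123 mm over their backs; the gripper's body (75 mm by 187 mm) begins 45 mm behind the grasp point.
Start: joints at [1.341, 0.689, -0.195, 1.565, 0.157, 0.902, -0.215], TCP at [0.163, -0.603, 0.239] pointing down, gripper open.
Joint ranges: [-3.01, 3.01], [-0.46, 2.08], [-1.47, 1.51], [0.13, 2.56], [-1, 4.14], [0.04, 2.09], [-2.66, 2.66]. Speed limits (rad/s): [2.57, 2.57, 3.14, 3.14, 3.14, 3.14, 3.14].

### API

Orientations are given as a unit quaternion [x, y, z, w].
In Python, from plant import r gives the robot as it stands. The module is installed in compiled form; this text tells all that it offers.
- The arm moves only by the tool move_arm, never from a script. Its arguments are lists of equal length, an entry for each row: "turn": the turn, a rotation vector about the tool's x, y, z in units of 2 pi rad (1.0 is 2 pi rad), a list of three; "dp": the shift along the tool's x, y, z in units of 2.5 cm (1.0 is 2.5 cm), a list of three; "jaw": the closure, from -1 (fully open) to 1 (shut), so that 0 is half open. In form: {"turn": [[wx, wy, wz], ...], "dp": [[x, y, z], ...], "jaw": [jaw, ...]}. A call has 1 to 10 rows; each row shifts and turns the commanded pose from where the row before left it, along the tool's axes as they then stand; what a row does not reach is not made up. A row lasts 1/12 s, in which the tool goes at most 41.7 mm and 7.16 degrees, less where a joint would pass 70% of its speed; a pose out of reach is approached as far as the arm can. A call with a number of a shift or a turn outside -1 to 1 is refused whole. A call with a gripper value outside its range is refused whole. The fingers move at their own pace and stop on an object; "newtons" is the grip in N (left out, the last holds). Time passes only in rows, so rows that do not move let the fingers close. It gives the time, the measured TCP pose, the force and the opening at its end, in the units of the state.
- r.get_state(): the state, without advancing time (a new reading comes with each control period).
- r.snapshot(name): name is "side" or "top"; returns a dict with "frame" (480x640x3 uint8, blue, green, red), "mtx" (3x3 intrinsics, pixels), "k1" (the pictures are not rectified: a ray, as slopes to the right and down, at radius r is drawn at 1 + k1 r^2 times it, then the intrinsics apply), "origin" and "orientation" of the camera in the world. Camera axes: x right, y up, looking along -z (the intrinsics and any distortion apply to the point x, -y, -z); pixel columns grow to the right and rows downward; lengths in m; the calibration is good to about 2 mm. A picture is of the moment at which its call begins. There is no depth.
- r.finish_job(): hands the job in, once; it reports no verdict.
The state is a dict: "clock": time; "q": joint angles; "qd": joint speeds; "joint_torque": joint torques, N m; "tool_pos": TCP position; "eef_rot": TCP orientation; "contact_force": force on the tool from outside, world axes, zero at the start; "moment": the same for the moment, N m; "opening": opening from 0.0 (shut) to 1.0 (fully open).
Only numpy, scipy, OpenCV 4.12 (cv2) and the standard library are available. Lean on these libraries where they do the work, as an engineer would, in place of code of your own. Each camera call takes 0.05 s, during which the arm holds its last target.

## Working session

There is one attempt and no reset: what is moved stays moved. The work goes in short steps, Python scripts to look and compute and a tool call to move; the robot and the scene stay as the last step left them, time stands still between calls to the robot, and variables do not carry over. Pictures are saved under pics/ and viewed, and the job is handed in when it is done.

Besides the shell and the picture viewer there is one more tool, called after ">>>" as name(argument=value, ...) on one line, values as JSON. move_arm: Moves the arm, as the interface text tells. Shifts and turns lie within -1 to 1; 1 stands for 2.5 cm of shift or 2 pi rad of turn. Its arguments: {"type":"object","properties":{"turn":{"type":"array","items":{"type":"array","items":{"type":"number","minimum":-1,"maximum":1}}},"dp":{"type":"array","items":{"type":"array","items":{"type":"number","minimum":-1,"maximum":1}}},"jaw":{"type":"array","items":{"type":"number"}},"newtons":{"type":"number"}},"required":["turn","dp","jaw"]}

```bash
mkdir -p pics && ls
cat > h.py <<'E'
import numpy as np, cv2
from scipy.spatial.transform import Rotation as R
from plant import r
def cam(s):
    K=np.array(s["mtx"]);return K,float(s["k1"]),np.array(s["origin"]),R.from_quat(s["orientation"]).as_matrix()
def ray(s,u,v):
    K,k1,o,M=cam(s)
    D=np.array([k1,0,0,0,0.])
    p=cv2.undistortPoints(np.array([[[u,v]]],float),K,D)[0,0]
    d=M@np.array([p[0],-p[1],-1.0]);return o,d
def onz(s,u,v,z):
    o,d=ray(s,u,v);return o+d*(z-o[2])/d[2]
def proj(s,P):
    K,k1,o,M=cam(s)
    c=(np.array(P)-o)@M; x=c[...,0]/-c[...,2]; y=-c[...,1]/-c[...,2]
    f=1+k1*(x*x+y*y)
    return np.stack([K[0,0]*x*f+K[0,2],K[1,1]*y*f+K[1,2]],-1)
def shot(n,tag):
    s=r.snapshot(n);cv2.imwrite(f"pics/{tag}.png",s["frame"])
    import pickle;pickle.dump(s,open(f"pics/{tag}.pkl","wb"));return s
E
python3 - <<'E'
from h import *
a=shot("top","top0");b=shot("side","side0")
for s in(a,b):print(s["mtx"],s["k1"],s["origin"],R.from_quat(s["orientation"]).as_matrix())
print(r.get_state())
E
```

```text
pics
[[439.50233875   0.         326.79741281]
 [  0.         439.50233875 242.80572956]
 [  0.           0.           1.        ]] -0.07726264762400346 [0.18150755 0.09133888 1.2671379 ] [[-0.02044156  0.98492611 -0.1717635 ]
 [-0.99965451 -0.01729573  0.01979164]
 [ 0.01652253  0.17210873  0.98493938]]
[[556.32038155   0.         325.49815684]
 [  0.         556.32038155 246.123112  ]
 [  0.           0.           1.        ]] -0.012955587313725364 [ 0.11508353 -1.38822406  0.93774128] [[ 0.97665581  0.12715831 -0.17313057]
 [-0.21360985  0.48982166 -0.84524882]
 [-0.0226773   0.86249957  0.50554943]]
{'clock': 0.1, 'q': array([ 1.34083105,  0.68985627, -0.1945029 ,  1.56623327,  0.15730591,
        0.90249376, -0.21509263]), 'qd': array([ 0.00138238, -0.00055043,  0.00092184, -0.00353689,  0.0005216 ,
       -0.00038422,  0.00053557]), 'joint_torque': array([-3.59481317e-03, -5.28501749e+01, -1.27155114e+00, -1.53838027e+01,
       -5.25181065e-02,  1.98386268e-03,  4.09987274e-05]), 'tool_pos': array([ 0.16275016, -0.60285901,  0.23801896]), 'eef_rot': array([ 9.91310948e-01,  1.31536926e-01, -1.72256722e-04, -7.81654403e-04]), 'contact_force': array([-0.18327893, -0.07258369,  0.80605856]), 'moment': array([ 0.00561074, -0.02067167,  0.00922888]), 'opening': 0.9981036600368182}
```

View pics/top0.png

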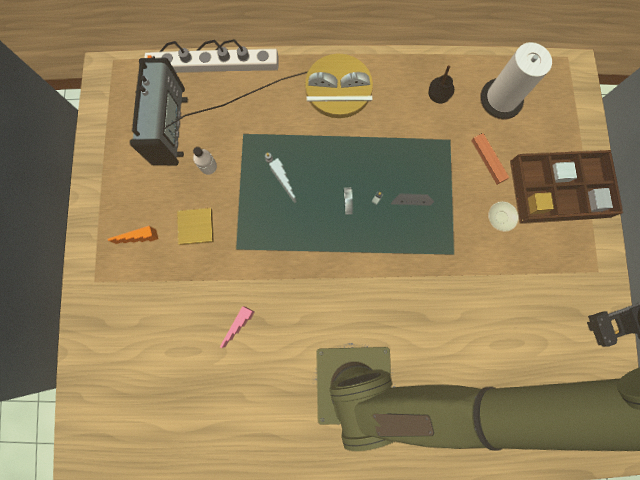

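View pics/side0.png

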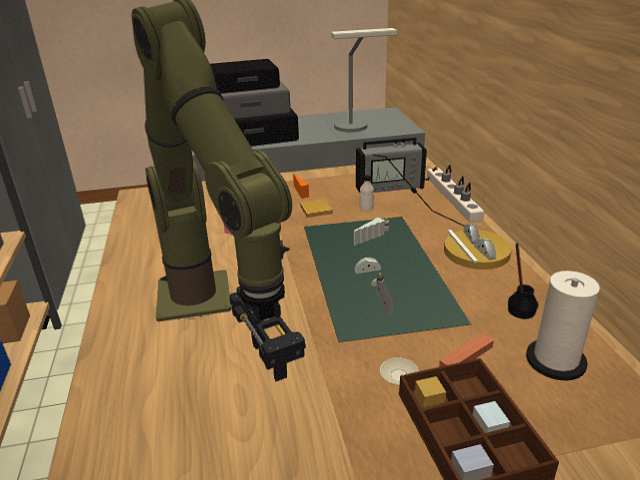

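The top view shows the metal step block at (281,178), next to the straight probe at (268,156). The scale block is at (413,199), with the angle probe at (377,198) and the half-round at (348,200). The orange (133,235) and pink (237,327) staircases are look-alikes that sit off the mat. I'll enlarge the two blocks.

Run:
```python
import cv2,numpy as np
a=cv2.imread("pics/top0.png");b=cv2.imread("pics/side0.png")
c=cv2.resize(a[145:215,255:305],None,fx=8,fy=8,interpolation=cv2.INTER_CUBIC)
d=cv2.resize(a[180:215,335:440],None,fx=7,fy=7,interpolation=cv2.INTER_CUBIC)
cv2.imwrite("pics/c1.png",c);cv2.imwrite("pics/c2.png",d)
e=cv2.resize(b[210:320,345:405],None,fx=5,fy=5,interpolation=cv2.INTER_CUBIC);cv2.imwrite("pics/c3.png",e)
```

```text
(no output)
```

View pics/c1.png

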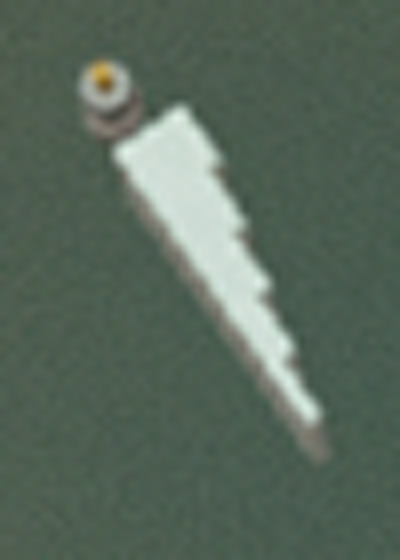

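View pics/c2.png

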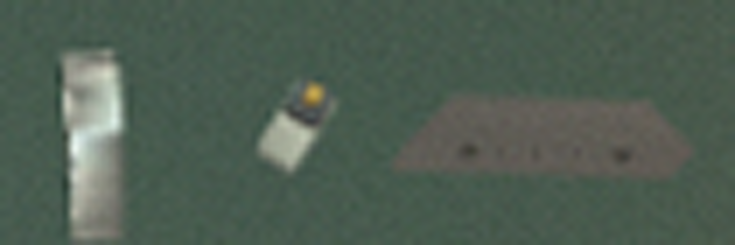

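View pics/c3.png

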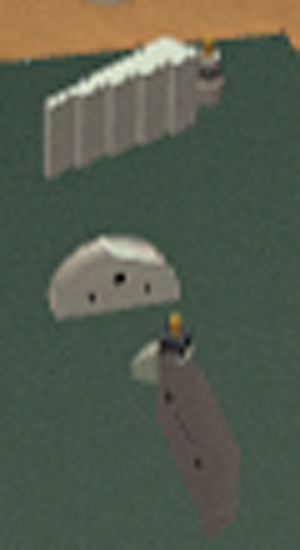

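The enlarged crops settle which way each block faces. The metal step block has its stepped side towards the upper right (+x, -y), and its thick end sits by the straight probe. The orange and pink pieces are not it. The scale block's long edge with the plain back is at the lower side of the image, facing the robot, so its scale faces away (+x). Next I'll measure corners.

Run:
```python
from h import *
import pickle
s=pickle.load(open("pics/top0.pkl","rb"))
f=s["frame"]
def c1(u,v):return 255+(u+.5)/8-.5,145+(v+.5)/8-.5
def c2(u,v):return 335+(u+.5)/7-.5,180+(v+.5)/7-.5
print("step")
P=[onz(s,*c1(*p),.058)[:2] for p in [(115,152),(183,103),(322,410),(303,425)]]
for i in range(4):print(P[i],np.linalg.norm(P[i]-P[(i+1)%4]))
print("scale")
Q=[onz(s,*c2(*p),.048)[:2] for p in [(415,145),(450,95),(650,100),(692,150)]]
for i in range(4):print(Q[i],np.linalg.norm(Q[i]-Q[(i+1)%4]))
print("straight",onz(s,*c1(105,85),.049)); print("angle top",onz(s,*c2(313,95),.045),"low corner",onz(s,*c2(290,170),.003))
print("half",[onz(s,*c2(*p),.003)for p in[(65,60),(70,235),(122,235)]],onz(s,*c2(95,135),.043))
# bright mask
m=((f[...,1].astype(int)>170)).astype(np.uint8);m[:, :255]=0;m[:,305:]=0;m[:150]=0;m[215:]=0
cs,_=cv2.findContours(m,0,1)
c=max(cs,key=cv2.contourArea);print(cv2.contourArea(c));pts=np.array([onz(s,*p,.058)[:2] for p in c[:,0]],np.float32)
b=cv2.minAreaRect(pts);print(b,cv2.boxPoints(b))
print("mat",[onz(s,*p,.003)[:2] for p in[(243,135),(450,140),(454,254),(237,248)]])
```

```text
step
[0.62766444 0.22945007] 0.030577766334752017
[0.64592724 0.20492519] 0.12633764701290157
[0.52973827 0.15531347] 0.00868262524480123
[0.52432657 0.16210328] 0.12334628575578839
scale
[ 0.51499492 -0.12880751] 0.02627421040302001
[ 0.53613815 -0.14440552] 0.08343576245527681
[ 0.53298953 -0.22778185] 0.02700570316680473
[ 0.51138526 -0.24398567] 0.11523470568678762
straight [0.65685279 0.23428746 0.049     ]
angle top [ 0.53775216 -0.08800575  0.045     ] low corner [ 0.51705755 -0.0829268   0.003     ]
half [array([0.5670128 , 0.01151577, 0.003     ]), array([0.4901085 , 0.01153022, 0.003     ]), array([ 0.48975916, -0.01047944,  0.003     ])] [0.52251694 0.00256497 0.043     ]
232.0
((0.5850322246551514, 0.18370501697063446), (0.12342570722103119, 0.03045356646180153), 33.73835754394531) [[0.525256   0.16209194]
 [0.54216987 0.1367673 ]
 [0.6448085  0.2053181 ]
 [0.6278946  0.23064274]]
mat [array([0.74183775, 0.31591929]), array([ 0.71808196, -0.32182632]), array([ 0.36197826, -0.30746504]), array([0.39119407, 0.32789582])]
```

Sizes check out: the step block measures 123 x 30 mm and the scale block 83/115 mm, against 80/120 given.

| Block | Centre (x, y) | Stepped or scale face normal |
|---|---|---|
| step | (0.585, 0.184) | (0.555, -0.832) |
| scale | (0.524, -0.186) | (1.0, -0.03) |

I'll do the scale block first: shut the fingers, turn to yaw about -2°, travel over it at a safe height, and come down behind the far side.

>>> move_arm(turn=[[0,0,0.0158],[0,0,0.0158],[0,0,0.0158],[0,0,0],[0,0,0],[0,0,0],[0,0,0],[0,0,0],[0,0,0],[0,0,0]], dp=[[0,0,0],[0,0,0],[0,0,0],[0.6,-0.6,0],[1,-1,0],[1,-1,0],[1,-1,0],[1,-1,0],[1,-1,0],[1,-1,0]], jaw=[1,1,1,1,1,1,1,1,1,1])

```text
clock: 0.93
tool_pos: [0.3343, -0.4426, 0.2385]
eef_rot: [1.0, -0.017, -0.0, -0.0]
contact_force: [0.5, -0.6, -0.1]
opening: 0.266
```

>>> move_arm(turn=[[0,0,0],[0,0,0],[0,0,0],[0,0,0],[0,0,0],[0,0,0],[0,0,0],[0,0,0],[0,0,0],[0,0,0]], dp=[[1,-1,0],[1,-1,0],[1,-1,0],[1,-1,0],[1,-1,0],[1,-1,0],[1,-1,0],[1,-1,0],[0.6,-0.8,0],[0,0,0]], jaw=[1,1,1,1,1,1,1,1,1,1])

```text
clock: 1.77
tool_pos: [0.5604, -0.224, 0.2382]
eef_rot: [1.0, -0.012, 0.001, -0.002]
contact_force: [0.3, 0.8, -0.3]
opening: 0.008
```

Run:
```python
from h import *
st=r.get_state();print({k:np.round(st[k],3) for k in("clock","q","tool_pos","eef_rot","contact_force","opening")})
```

```text
{'clock': np.float64(1.767), 'q': array([ 0.338,  0.656, -0.054,  1.639,  0.036,  0.846, -1.324]), 'tool_pos': array([ 0.56 , -0.224,  0.238]), 'eef_rot': array([ 1.   , -0.012,  0.001, -0.002]), 'contact_force': array([ 0.318,  0.768, -0.319]), 'opening': np.float64(0.008)}
```

>>> move_arm(turn=[[0,0,0],[0,0,0],[0,0,0],[0,0,0],[0,0,0],[0,0,0],[0,0,0],[0,0,0],[0,0,0]], dp=[[0.4,-0.8,0],[0.4,-0.7,0],[0,0,0.8],[0,0,1],[0,0,1],[0,0,1],[0,0,1],[0,0,0.8],[0,0,0]], jaw=[1,1,1,1,1,1,1,1,1])

```text
clock: 2.52
tool_pos: [0.5736, -0.1942, 0.0946]
eef_rot: [1.0, -0.017, -0.004, -0.001]
contact_force: [0.0, -0.2, 0.9]
opening: 0.006
```

Run:
```python
from h import *
st=r.get_state();print({k:np.round(st[k],4) for k in("clock","tool_pos","eef_rot","contact_force","opening")})
a=shot("top","top1");b=shot("side","side1")
st=r.get_state();print({k:np.round(st[k],4) for k in("clock","tool_pos","contact_force")})
cv2.imwrite("pics/t1.png",np.hstack([cv2.resize(a["frame"][160:240,330:450],None,fx=4,fy=4),cv2.resize(b["frame"][240:320,340:420],None,fx=4,fy=4)]))
```

```text
{'clock': np.float64(2.5167), 'tool_pos': array([ 0.5736, -0.1942,  0.0946]), 'eef_rot': array([ 9.998e-01, -1.710e-02, -4.200e-03, -9.000e-04]), 'contact_force': array([ 0.0392, -0.2491,  0.9343]), 'opening': np.float64(0.0065)}
{'clock': np.float64(2.6167), 'tool_pos': array([ 0.5765, -0.195 ,  0.0984]), 'contact_force': array([ 0.2279,  0.8639, -0.3711])}
```

View pics/t1.png

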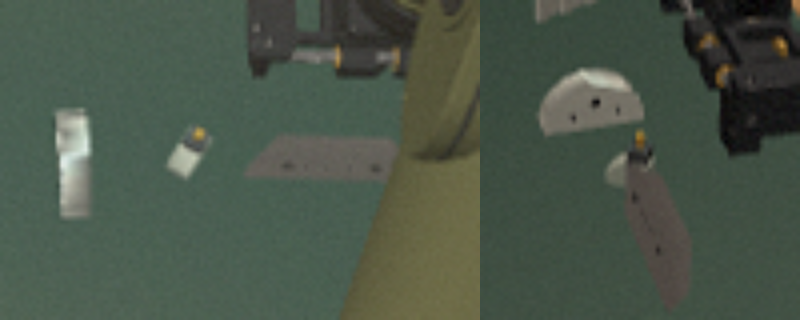

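Run:
```python
from h import *
import pickle
st=r.get_state();p=st["tool_pos"];M=R.from_quat(st["eef_rot"]).as_matrix()
print(np.round(M,3))
for n in("top","side"):
    s=pickle.load(open(f"pics/{n}1.pkl","rb"));f=s["frame"].copy()
    for q,c in((p,(0,0,255)),(p-M[:,2]*.064,(0,255,255)),(p-M[:,2]*.064+M[:,1]*.09,(255,0,0)),(p-M[:,2]*.064-M[:,1]*.09,(255,255,0))):
        uv=proj(s,q);print(n,uv);cv2.circle(f,tuple(int(round(x)) for x in uv),2,c,-1)
    cv2.imwrite(f"pics/{n}1m.png",cv2.resize(f[120:280,320:520],None,fx=4,fy=3.75))
```

```text
[[ 0.999 -0.034 -0.002]
 [-0.034 -0.999  0.   ]
 [-0.002 -0.    -1.   ]]
top [419.1904768  173.98684121]
top [424.51770204 166.13599273]
top [457.79654451 167.01614769]
top [390.89718261 165.32169099]
side [404.45037371 275.83707497]
side [405.67344553 255.74713946]
side [416.45068319 273.88313251]
side [395.95180275 239.39151781]
```

View pics/top1m.png

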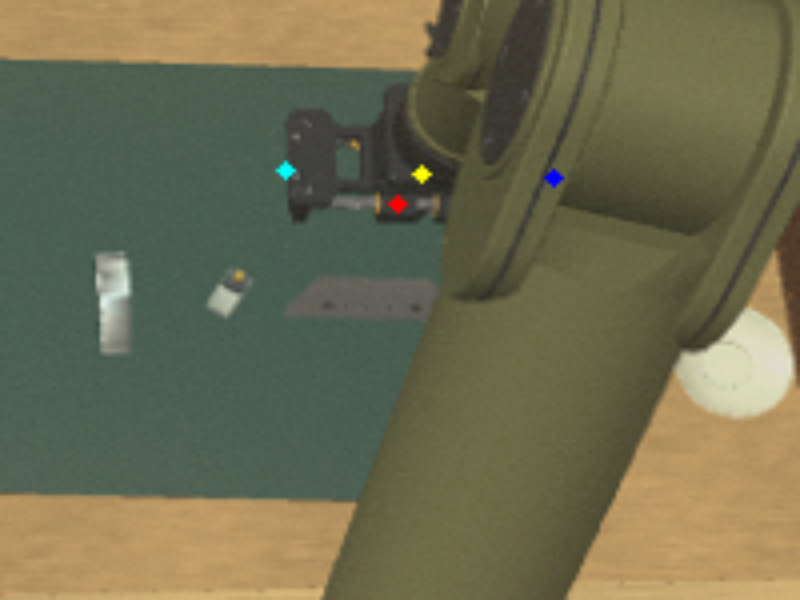

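View pics/side1m.png

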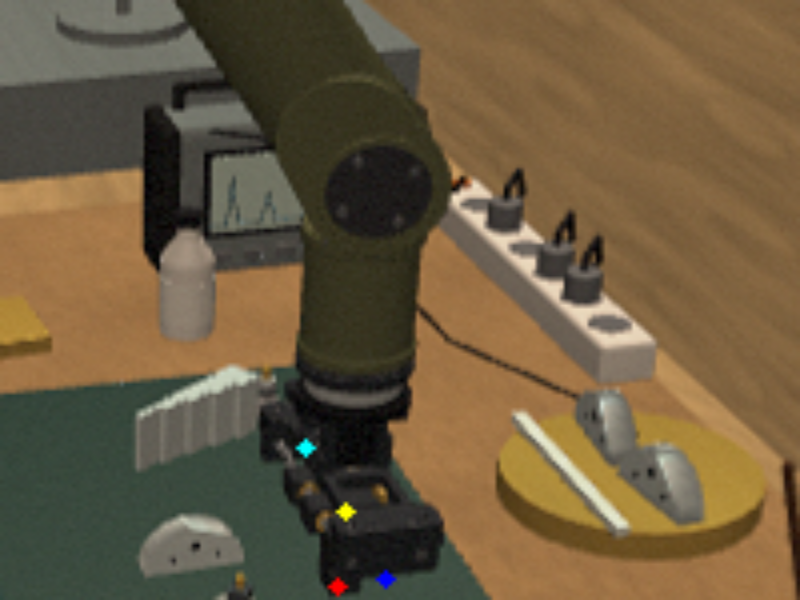

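The measured TCP projects onto the gripper's finger in both views: (419,174) in top and (404,276) in side. It is clear of the scale block's far face, so I'll go down to z ≈ 0.038 and centre on the block in y.

>>> move_arm(turn=[[0,0,0],[0,0,0],[0,0,0],[0,0,0],[0,0,0],[0,0,0]], dp=[[0,-0.35,0.6],[0,0,0.6],[0,0,0.6],[0,0,0.6],[0,0,0],[0,0,0]], jaw=[1,1,1,1,1,1])

```text
clock: 3.12
tool_pos: [0.5779, -0.1863, 0.0398]
eef_rot: [1.0, -0.017, 0.001, 0.0]
contact_force: [-0.5, 0.4, 0.4]
opening: 0.007
```

Run:
```python
from h import *
st=r.get_state();print({k:np.round(st[k],4) for k in("clock","tool_pos","eef_rot","contact_force","opening")})
b=shot("side","side2")
cv2.imwrite("pics/s2.png",cv2.resize(b["frame"][220:330,330:440],None,fx=5,fy=5))
print(proj(b,st["tool_pos"]))
```

```text
{'clock': np.float64(3.1167), 'tool_pos': array([ 0.5779, -0.1863,  0.0398]), 'eef_rot': array([ 9.999e-01, -1.710e-02,  5.000e-04,  2.000e-04]), 'contact_force': array([-0.5331,  0.3641,  0.3975]), 'opening': np.float64(0.0066)}
[402.88104806 291.66381905]
```

View pics/s2.png

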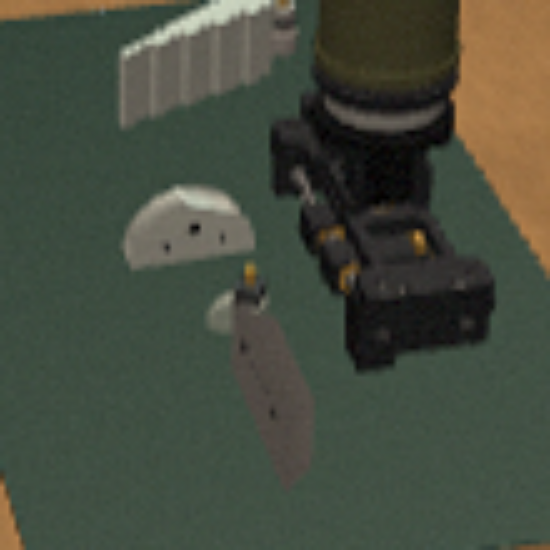

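>>> move_arm(turn=[[0,0,0],[0,0,0],[0,0,0],[0,0,0],[0,0,0],[0,0,0],[0,0,0],[0,0,0],[0,0,0],[0,0,0]], dp=[[-0.3,0,0],[-0.3,0,0],[-0.2,0,0],[-0.1,0,0],[-0.08,0,0],[-0.08,0,0],[-0.08,0,0],[-0.08,0,0],[-0.08,0,0],[-0.08,0,0]], jaw=[1,1,1,1,1,1,1,1,1,1])

```text
clock: 4.0
tool_pos: [0.5443, -0.1848, 0.039]
eef_rot: [1.0, -0.017, 0.002, 0.0]
contact_force: [2.8, -0.3, 1.8]
opening: 0.002
```

Run:
```python
from h import *
st=r.get_state();print({k:np.round(st[k],4) for k in("clock","tool_pos","eef_rot","contact_force","opening")})
b=shot("side","side3")
cv2.imwrite("pics/s3.png",cv2.resize(b["frame"][220:330,330:440],None,fx=5,fy=5))
```

```text
{'clock': np.float64(4.0), 'tool_pos': array([ 0.5443, -0.1848,  0.039 ]), 'eef_rot': array([ 9.999e-01, -1.690e-02,  1.600e-03,  2.000e-04]), 'contact_force': array([ 2.8313, -0.3104,  1.8095]), 'opening': np.float64(0.0019)}
```

View pics/s3.png

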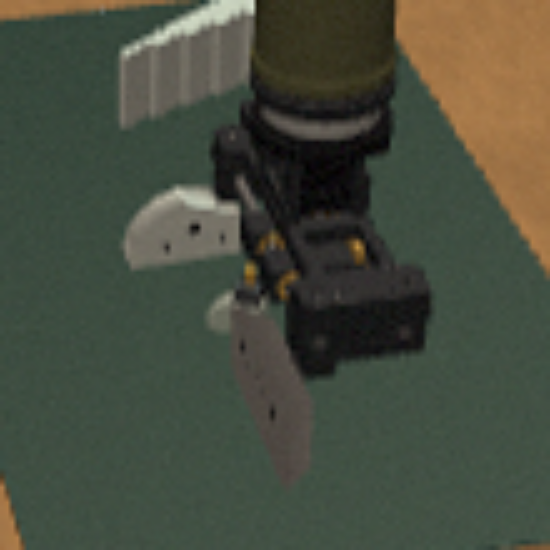

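Force +2.8 N in x at TCP x = 0.544, which is where contact was predicted. I'll keep pushing gently.

>>> move_arm(turn=[[0,0,0],[0,0,0],[0,0,0],[0,0,0],[0,0,0]], dp=[[-0.08,0,0],[-0.08,0,0],[-0.08,0,0],[-0.08,0,0],[-0.08,0,0]], jaw=[1,1,1,1,1])

```text
clock: 4.47
tool_pos: [0.5315, -0.1844, 0.0384]
eef_rot: [1.0, -0.017, -0.001, -0.0]
contact_force: [-0.6, 0.5, 0.7]
opening: 0.004
```

Run:
```python
from h import *
b=shot("side","side4")
cv2.imwrite("pics/s4.png",cv2.resize(b["frame"][220:330,330:440],None,fx=5,fy=5))
```

```text
(no output)
```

View pics/s4.png

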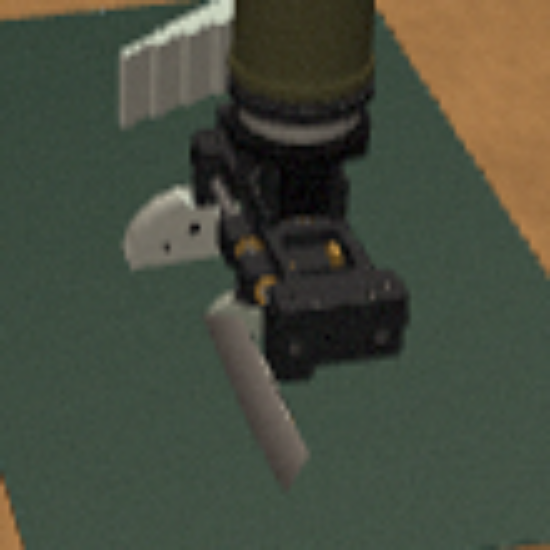

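The block is tipping towards the robot: its back has tilted and darkened. I'll push a little further.

>>> move_arm(turn=[[0,0,0],[0,0,0],[0,0,0],[0,0,0],[0,0,0]], dp=[[-0.08,0,0],[-0.08,0,0],[-0.08,0,0],[-0.08,0,0],[0,0,0]], jaw=[1,1,1,1,1])

```text
clock: 4.93
tool_pos: [0.5242, -0.1843, 0.0386]
eef_rot: [1.0, -0.017, -0.0, 0.0]
contact_force: [-0.6, -0.9, -0.1]
opening: 0.005
```

Run:
```python
from h import *
b=shot("side","side5")
cv2.imwrite("pics/s5.png",cv2.resize(b["frame"][220:330,330:440],None,fx=5,fy=5))
```

```text
(no output)
```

View pics/s5.png

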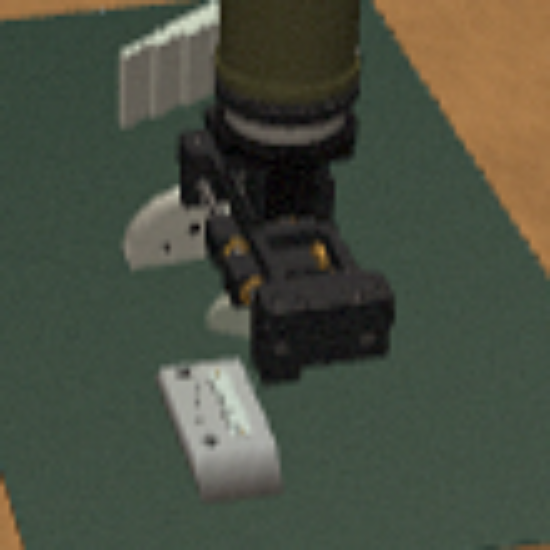

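The scale block dropped flat with its scale up: the side crop shows the scale and holes at about (215,400). I'll raise the tool and go to the step block.

>>> move_arm(turn=[[0,0,0],[0,0,0],[0,0,0],[0,0,0],[0,0,0],[0,0,0],[0,0,0],[0,0,0],[0,0,0],[0,0,0]], dp=[[0.2,0,-0.6],[0,0,-1],[0,0,-1],[0,0,-1],[0,0,-1],[0.3,-1,-0.4],[0.3,-1,0],[0.3,-1,0],[0.3,-1,0],[0.3,-1,0]], jaw=[1,1,1,1,1,1,1,1,1,1])

```text
clock: 5.82
tool_pos: [0.572, -0.0595, 0.164]
eef_rot: [1.0, -0.017, 0.0, -0.0]
contact_force: [0.0, -0.1, 0.1]
opening: 0.007
```

>>> move_arm(turn=[[0,0,0],[0,0,0],[0,0,0],[0,0,-0.0165],[0,0,-0.0165],[0,0,-0.0165],[0,0,-0.0165],[0,0,-0.0165],[0,0,-0.0165],[0,0,0]], dp=[[0.3,-1,0],[0.3,-1,0],[0.3,-1,0],[0,0,0],[0,0,0],[0,0,0],[0,0,0],[0,0,0],[0,0,0],[0,0,0]], jaw=[1,1,1,1,1,1,1,1,1,1])

```text
clock: 6.65
tool_pos: [0.5966, 0.0133, 0.1636]
eef_rot: [0.957, 0.291, -0.0, -0.0]
contact_force: [-0.3, -0.0, 0.4]
opening: 0.004
```

Run:
```python
from h import *
st=r.get_state();print({k:np.round(st[k],4) for k in("clock","q","tool_pos","eef_rot","contact_force")})
M=R.from_quat(st["eef_rot"]).as_matrix();print(np.round(M,3))
t=np.array([.636,.1436,.17]);print(M.T@(t-st["tool_pos"])/.025)
```

```text
{'clock': np.float64(6.65), 'q': array([ 3.0000e-04,  7.4800e-01, -1.7410e-01,  1.7250e+00,  1.8680e-01,
        6.8500e-01, -1.2536e+00]), 'tool_pos': array([0.5966, 0.0133, 0.1636]), 'eef_rot': array([ 9.567e-01,  2.909e-01, -1.000e-04, -2.000e-04]), 'contact_force': array([-0.3141, -0.0464,  0.3571])}
[[ 0.831  0.557 -0.   ]
 [ 0.557 -0.831  0.   ]
 [-0.    -0.    -1.   ]]
[ 4.21040604 -3.4525365  -0.25337838]
```

>>> move_arm(turn=[[0,0,0],[0,0,0],[0,0,0],[0,0,0],[0,0,0],[0,0,0]], dp=[[0.84,-0.69,0],[0.84,-0.69,0],[0.84,-0.69,0],[0.84,-0.69,0],[0.84,-0.69,0],[0,0,0]], jaw=[1,1,1,1,1,1])

```text
clock: 7.15
tool_pos: [0.6367, 0.1523, 0.1638]
eef_rot: [0.956, 0.292, 0.002, -0.003]
contact_force: [0.8, 1.1, 0.2]
opening: 0.007
```

Run:
```python
from h import *
a=shot("top","top6");b=shot("side","side6")
st=r.get_state();print({k:np.round(st[k],4) for k in("clock","q","tool_pos","eef_rot","contact_force")})
cv2.imwrite("pics/t6.png",np.hstack([cv2.resize(a["frame"][130:230,240:340],None,fx=4,fy=4),cv2.resize(b["frame"][180:280,320:420],None,fx=4,fy=4)]))
P=st["tool_pos"];print(proj(a,P),proj(b,P))
M=R.from_quat(st["eef_rot"]).as_matrix()
t=np.array([.636,.1436,.046]);print(M.T@(t-st["tool_pos"])/.025)
```

```text
{'clock': np.float64(7.25), 'q': array([-0.2139,  0.8129, -0.1524,  1.5466,  0.1547,  0.7941, -1.4104]), 'tool_pos': array([0.636 , 0.1451, 0.1635]), 'eef_rot': array([ 9.57e-01,  2.90e-01, -1.00e-04, -2.00e-04]), 'contact_force': array([-0.9311, -0.8372, -0.6522])}
[296.25518984 146.27615045] [387.68444431 199.36158188]
[-0.03111945  0.0513597   4.6985101 ]
```

View pics/t6.png

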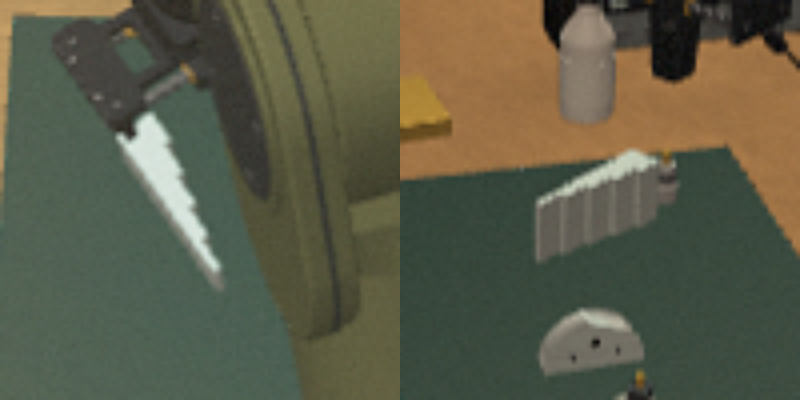

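The fingertip appears in the side view at (489,199), as predicted, on the stepped side of the block and clear of it. Going down now.

>>> move_arm(turn=[[0,0,0],[0,0,0],[0,0,0],[0,0,0],[0,0,0],[0,0,0],[0,0,0],[0,0,0]], dp=[[0,0,0.8],[0,0,0.8],[0,0,0.8],[0,0,0.8],[0,0,0.8],[0,0,0.7],[0,0,0],[0,0,0]], jaw=[1,1,1,1,1,1,1,1])

```text
clock: 7.92
tool_pos: [0.6356, 0.1414, 0.0457]
eef_rot: [0.957, 0.289, -0.001, 0.001]
contact_force: [-0.5, -0.3, 0.1]
opening: 0.01
```

Run:
```python
from h import *
b=shot("side","side7")
st=r.get_state();print({k:np.round(st[k],4) for k in("clock","tool_pos","eef_rot","contact_force")})
f=b["frame"].copy()
C=np.array([.585,.1837]);by=np.array([.832,.555]);bx=np.array([.555,-.832])
def W(x,y,z):return np.r_[C+x*bx+y*by,z]
for q in (W(-.015,-.0625,.058),W(-.009,-.0625,.003),W(.015,.0625,.058),W(.009,.0125,.058),W(.009,.0375,.058),st["tool_pos"]):
    uv=proj(b,q);print(uv);cv2.circle(f,tuple(int(round(x)) for x in uv),0,(0,0,255),-1)
d=st["tool_pos"][:2]-C;print("tcp in block x,y",d@bx,d@by)
cv2.imwrite("pics/s7.png",cv2.resize(f[190:270,340:420],None,fx=7,fy=7,interpolation=0))
```

```text
{'clock': np.float64(7.9667), 'tool_pos': array([0.6365, 0.1421, 0.0468]), 'eef_rot': array([9.574e-01, 2.887e-01, 0.000e+00, 5.000e-04]), 'contact_force': array([0.5023, 0.4691, 0.8608])}
[352.60216956 230.1581116 ]
[353.92224475 245.24132258]
[383.74597898 219.70280663]
[372.90837034 224.36749588]
[377.67372969 221.74127595]
[386.93598576 231.74203617]
tcp in block x,y 0.06322101251585747 0.01978906237564639
```

View pics/s7.png

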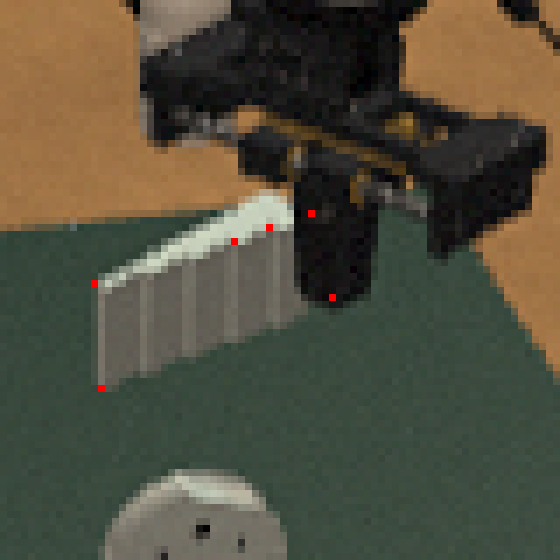

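Projected block corners and step boundaries match the picture to about 1 px. I'll approach and push at 24 mm/s.

>>> move_arm(turn=[[0,0,0],[0,0,0],[0,0,0],[0,0,0],[0,0,0],[0,0,0],[0,0,0],[0,0,0],[0,0,0],[0,0,0]], dp=[[0,-0.3,0],[0,-0.3,0],[0,-0.3,0],[0,-0.2,0],[0,-0.08,0],[0,-0.08,0],[0,-0.08,0],[0,-0.08,0],[0,-0.08,0],[0,-0.08,0]], jaw=[1,1,1,1,1,1,1,1,1,1])

```text
clock: 8.8
tool_pos: [0.6145, 0.176, 0.0462]
eef_rot: [0.957, 0.29, 0.0, 0.0]
contact_force: [0.8, -0.5, -0.1]
opening: 0.002
```

```bash
cat >> h.py <<'E'
def stepview(tag):
    b=shot("side",tag)
    st=r.get_state();print({k:np.round(st[k],4) for k in("clock","tool_pos","contact_force")})
    C=np.array([.585,.1837]);by=np.array([.832,.555]);bx=np.array([.555,-.832])
    d=st["tool_pos"][:2]-C;print("tcp in block x,y",d@bx,d@by)
    cv2.imwrite(f"pics/{tag}c.png",cv2.resize(b["frame"][190:270,340:420],None,fx=6,fy=6,interpolation=cv2.INTER_CUBIC))
E
python3 -c "
from h import *
stepview('side8')"
```

```text
{'clock': np.float64(8.85), 'tool_pos': array([0.6142, 0.1765, 0.0462]), 'contact_force': array([ 0.0054, -0.522 ,  0.049 ])}
tcp in block x,y 0.022195875907583172 0.02033798326959499
```

View pics/side8c.png

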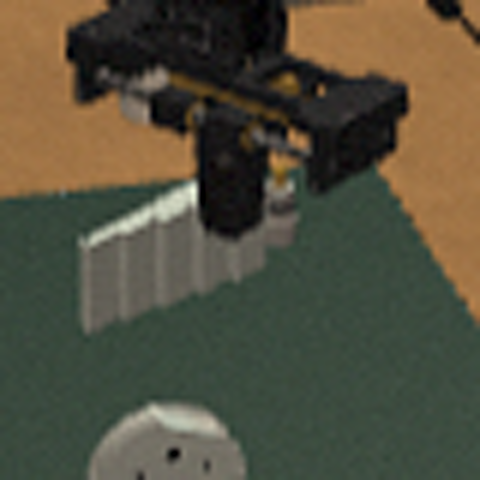

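>>> move_arm(turn=[[0,0,0],[0,0,0],[0,0,0],[0,0,0],[0,0,0],[0,0,0]], dp=[[0,-0.08,0],[0,-0.08,0],[0,-0.08,0],[0,-0.08,0],[0,-0.08,0],[0,-0.08,0]], jaw=[1,1,1,1,1,1])

```text
clock: 9.35
tool_pos: [0.6074, 0.1867, 0.0461]
eef_rot: [0.957, 0.29, -0.0, -0.0]
contact_force: [0.1, -0.4, 0.7]
opening: 0.008
```

```bash
python3 -c "
from h import *
stepview('side9')"
```

```text
{'clock': np.float64(9.4), 'tool_pos': array([0.6071, 0.1873, 0.0461]), 'contact_force': array([-0.5966, -0.0403,  0.0874])}
tcp in block x,y 0.009240729935570655 0.02037291252783279
```

View pics/side9c.png

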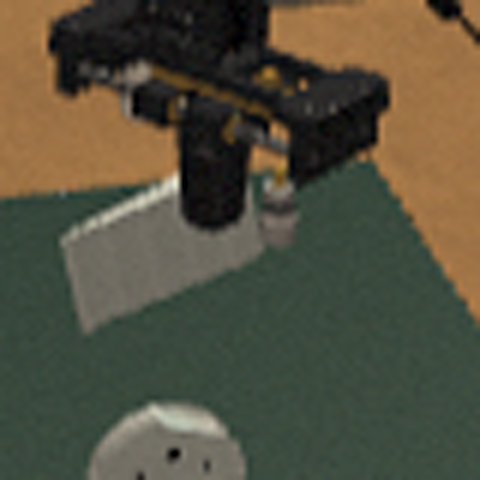

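It is tipping evenly, with the stepped side turning up and no yaw. A few more small pushes should do it.

>>> move_arm(turn=[[0,0,0],[0,0,0],[0,0,0],[0,0,0],[0,0,0],[0,0,0]], dp=[[0,-0.08,0],[0,-0.08,0],[0,-0.08,0],[0,-0.08,0],[0,0,0],[0,0,0]], jaw=[1,1,1,1,1,1])

```text
clock: 9.9
tool_pos: [0.6031, 0.1932, 0.0462]
eef_rot: [0.957, 0.29, -0.0, -0.0]
contact_force: [-0.4, -0.1, 0.2]
opening: 0.004
```

```bash
python3 -c "
from h import *
stepview('side10')"
```

```text
{'clock': np.float64(9.95), 'tool_pos': array([0.6032, 0.193 , 0.0462]), 'contact_force': array([ 0.4278, -0.2085, -0.0367])}
tcp in block x,y 0.0024068903930113783 0.02031205221864755
```

View pics/side10c.png

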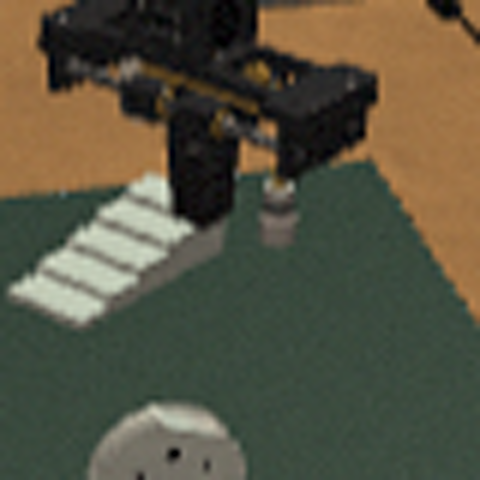

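The step block lies flat with its steps up, and the straight probe hasn't moved. I'll back off, rise, and swing the arm aside to look at the result.

>>> move_arm(turn=[[0,0,0],[0,0,0],[0,0,0],[0,0,0],[0,0,0],[0,0,0],[0,0,0],[0,0,0],[0,0,0],[0,0,0]], dp=[[0,0.1,-0.4],[0,0,-1],[0,0,-1],[0,0,-1],[0,0,-1],[0,0,-1],[0,0,-1],[-0.4,1,0],[-0.5,1,0],[-0.5,1,0]], jaw=[1,1,1,1,1,1,1,1,1,1])

```text
clock: 10.78
tool_pos: [0.6176, 0.1083, 0.2078]
eef_rot: [0.957, 0.29, 0.001, 0.0]
contact_force: [0.1, -0.4, -0.9]
opening: 0.007
```

>>> move_arm(turn=[[0,0,0],[0,0,0],[0,0,0],[0,0,0],[0,0,0],[0,0,0],[0,0,0],[0,0,0],[0,0,0],[0,0,0]], dp=[[-0.5,1,0],[-0.5,1,0],[-0.5,1,0],[-0.5,1,0],[-0.5,1,0],[-0.5,1,0],[-0.5,1,0],[-0.5,1,0],[-0.5,1,0],[-0.5,1,0]], jaw=[1,1,1,1,1,1,1,1,1,1])

```text
clock: 11.62
tool_pos: [0.6516, -0.1703, 0.2072]
eef_rot: [0.957, 0.289, 0.0, 0.0]
contact_force: [0.6, -0.1, -0.4]
opening: 0.006
```

>>> move_arm(turn=[[0,0,0],[0,0,0],[0,0,0],[0,0,0],[0,0,0],[0,0,0],[0,0,0],[0,0,0],[0,0,0],[0,0,0]], dp=[[-0.7,1,0],[-0.7,1,0],[-0.7,1,0],[-0.7,1,0],[-0.7,1,0],[-0.7,1,0],[-0.7,1,0],[-0.7,1,0],[-0.4,0.5,0],[0,0,0]], jaw=[1,1,1,1,1,1,1,1,1,1])

```text
clock: 12.45
tool_pos: [0.6419, -0.4352, 0.2064]
eef_rot: [0.958, 0.286, -0.001, 0.002]
contact_force: [-0.2, 0.1, 0.5]
opening: 0.008
```

```bash
python3 -c "
from h import *
shot('top','top11');shot('side','side11')
st=r.get_state();print({k:np.round(st[k],4) for k in('clock','q','tool_pos','contact_force')})"
```

```text
{'clock': np.float64(12.55), 'q': array([ 0.6081,  0.9539, -0.2097,  1.0384,  0.185 ,  1.1663, -0.572 ]), 'tool_pos': array([ 0.6444, -0.4283,  0.2065]), 'contact_force': array([-0.5389,  0.5493, -0.3427])}
```

View pics/top11.png

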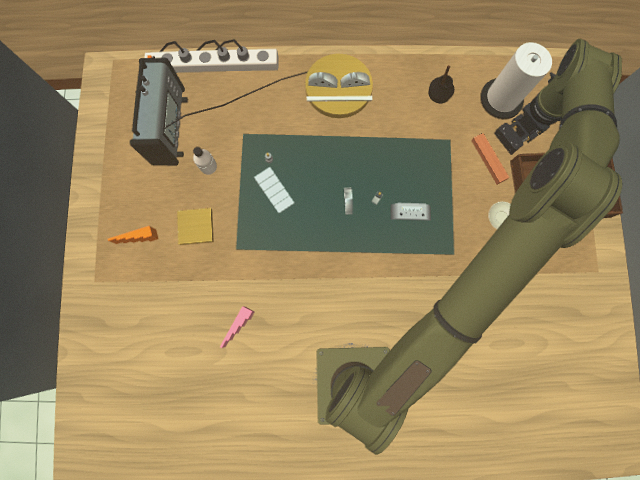

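View pics/side11.png

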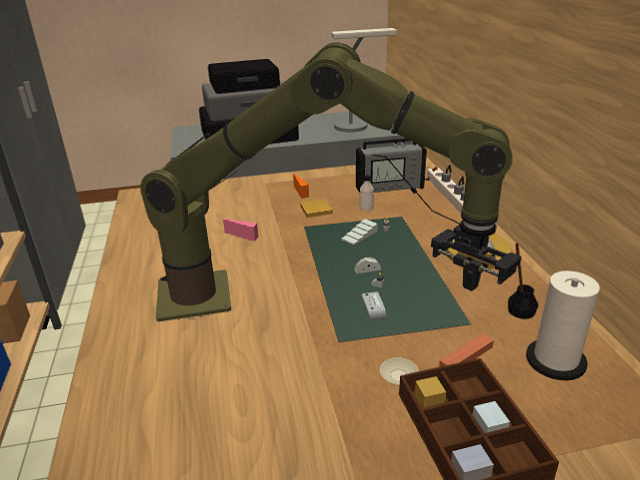

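Both views show the blocks flat: the step block at (274,190) in top and the scale block at (411,211). I'll move the gripper a little further from the paper-towel stand, then check displacements and bystanders numerically.

>>> move_arm(turn=[[0,0,0],[0,0,0],[0,0,0],[0,0,0]], dp=[[-0.8,-0.5,0],[-0.8,-0.5,0],[0,0,0],[0,0,0]], jaw=[1,1,1,1])

```text
clock: 12.88
tool_pos: [0.5974, -0.428, 0.2072]
eef_rot: [0.957, 0.29, 0.0, -0.0]
contact_force: [0.5, 0.0, 0.1]
opening: 0.004
```

Run:
```python
from h import *
import pickle
s0=pickle.load(open("pics/top0.pkl","rb"));s1=shot("top","top12");v=shot("side","side12")
st=r.get_state();print({k:np.round(st[k],3) for k in('clock','qd','tool_pos','contact_force')})
g0=cv2.cvtColor(s0["frame"],6);g1=cv2.cvtColor(s1["frame"],6)
for n,(u,w,h) in dict(straight=(268,156,7),angle=(377,198,9),half=(348,200,16),couplant=(203,158,15),copper=(490,158,26),brass=(195,226,22),dish=(503,216,18)).items():
    t=g0[w-h:w+h+1,u-h:u+h+1]; S=g1[w-h-8:w+h+9,u-h-8:u+h+9]
    m=cv2.matchTemplate(S,t,5);_,mx,_,l=cv2.minMaxLoc(m);print(n,"shift px",l[0]-8,l[1]-8,"score",round(mx,3))
f=s1["frame"].astype(int)
for n,(x0,x1,y0,y1),z in(("step",(250,300,164,215),.02),("scale",(388,434,200,225),.022)):
    m=((f[...,2]>f[...,1]-8)|(f[...,1]>130)).astype(np.uint8);k=np.zeros_like(m);k[y0:y1,x0:x1]=m[y0:y1,x0:x1]
    c=max(cv2.findContours(k,0,1)[0],key=cv2.contourArea)
    p=np.array([onz(s1,*q,z)[:2] for q in c[:,0]],np.float32);b=cv2.minAreaRect(p);print(n,b)
    o={"step":(.585,.1837),"scale":(.524,-.186)}[n];print("moved",np.hypot(*(np.array(b[0])-o)))
A=cv2.resize(s1["frame"][150:230,245:325],None,fx=5,fy=5,interpolation=2);B=cv2.resize(v["frame"][270:330,340:400],(400,400),interpolation=2)
cv2.imwrite("pics/f12.png",np.hstack([A,B]))
```

```text
{'clock': np.float64(12.983), 'qd': array([-0.003,  0.012, -0.001, -0.018,  0.002,  0.001,  0.001]), 'tool_pos': array([ 0.6  , -0.428,  0.207]), 'contact_force': array([ 1.175, -0.002,  0.606])}
straight shift px -7 8 score 0.702
angle shift px 0 0 score 0.995
half shift px 0 0 score 0.996
couplant shift px 0 0 score 0.996
copper shift px -5 -8 score 0.531
brass shift px 0 0 score 0.988
dish shift px 0 0 score 0.95
step ((0.5614277124404907, 0.21917325258255005), (0.13557085394859314, 0.057946816086769104), 32.944618225097656)
moved 0.04259113040967084
scale ((0.489411860704422, -0.181243896484375), (0.11562976241111755, 0.0511806346476078), 86.90303039550781)
moved 0.03491360623856621
```

View pics/f12.png

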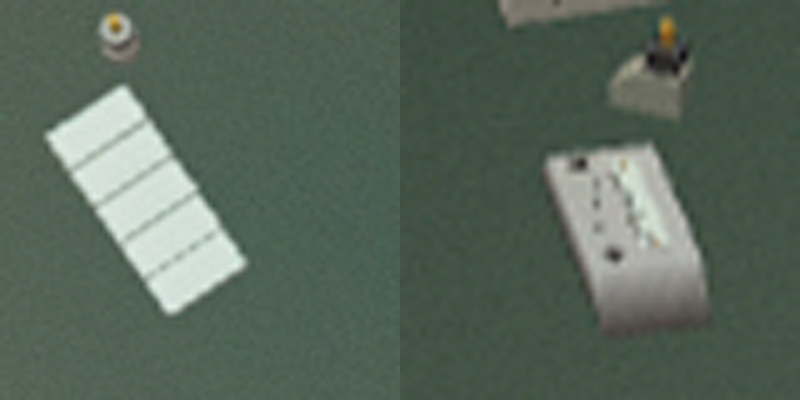

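View pics/side12.png

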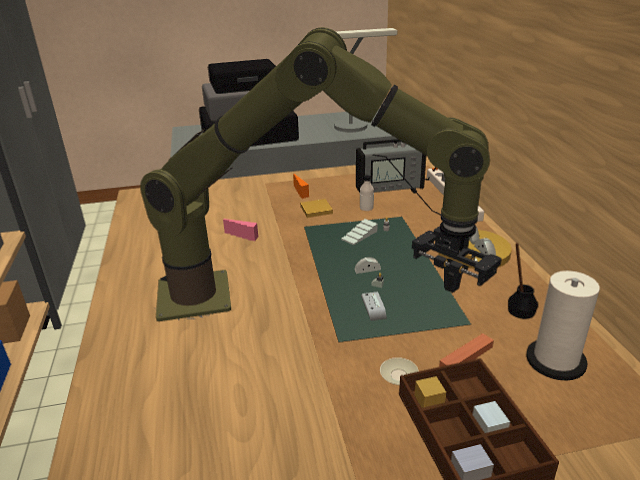

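Checks before handing in:
- **Blocks:** the step block's middle moved 43 mm and the scale block's 35 mm, as predicted. Both are flat, with steps and scale up.
- **Bystanders, matched in the top view:** five of the seven show 0 px shift.
- **Straight probe:** the template match failed because its template included the block. By eye it is at about (268,156) in the top view, unchanged.
- **Copper bar:** the arm hides it in the last top view, so its match failed too. The earlier top view and the side view show it unmoved.

```bash
python3 -c "
from plant import r
print(r.finish_job())"
```

```text
the job is handed in; nothing more can be done
None
```

I pushed both reference blocks over with the shut fingertips, and both now lie flat on their backs, scale and steps facing up. I handed the job in at about 13 s of the 42 s allowed; the system reported no verdict.

- **Blocks:** the scale block's middle moved about 35 mm and the step block's about 43 mm, against the 33 and 43 mm expected. Neither turned noticeably.
- **Forces:** I read the wrist force only at the end of each move, not throughout. The highest reading while pushing was about 3 N.
- **Bystanders:** the angle probe, half-round, couplant, brass plate and dish showed 0 px shift from the start.
- **Checks that failed:** the automatic match failed for two bystanders. The straight probe's template included part of the step block, and the arm hid the copper bar in the last top view. By eye, both are where they started.
- **Arm:** it ended raised and clear of everything in view, with wrist force readings at noise level.

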